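Hang the T-bar wrench back on its packing-bench stand

TASK

Put the T-bar socket wrench away: take it by the two ends of its cross bar, lift it well clear of the flattened cartons and the bench, and, away from the stand, ease your grip just enough that it swings down and hangs plumb, socket lowest; then grip it firmly again and hold it still for a moment. Then hang it on the tool stand, cross bar over the two prongs and shank hanging down between them, and let go. Do not drop the wrench, and leave the other things on the bench where they are.

Things in the scene. Friction and masses are not known exactly. Their poses are not given: they have to be found in the camera images.
- bar (a point): Centre of the cross bar of the loose steel T-bar socket wrench (0.27 to 0.39 kg). The bar is a round rod 10 mm thick, 64 mm long with flat ends, along this frame's y. x points along the shank from socket to bar. At the start the wrench lies level on the carton stack, x roughly towards the robot, the bar in free air 30 to 40 mm past the stack's front edge, 55 mm above the bench.
- socket_end (a point): Socket end of the wrench, 165 mm from the bar. Thickness by distance from the bar: head 20 mm (to 12 either side of the bar), shank 11, square sleeve 20 (50 to 80), socket 20 (125 to 165). Centre of mass about 70 mm from the bar. Pinched by the bar's ends with 60 N or more it keeps its angle; with 5 to 20 N it swings about the bar; under about 3 N it falls. Axes as bar.
- seat (a point): Where the bar's centre belongs on the fixed tool stand, 195 mm above the bench. The bar lies along this frame's y on two level prongs (tops at 190 mm; each 7 mm wide, 30 mm free gap between, 44 mm over both) that point along -x, roughly at the robot. They end in upturned tips 8 mm high, 14.5 to 19.5 mm in front of the seat. z is up.
- post_top (a point): Top centre of the stand's upright post, 198 mm above the bench and 48.5 mm behind the seat (+x). Post 22 mm along x, 30 mm along y; a 44 mm wide, 18 mm high arm runs forward from its top (also 198 mm high), its front face 14.5 mm behind the seat. Base plate 120 x 110 x 12 mm, under seat and post. Same axes as seat.
- tape_roll: A roll of clear tape, 72 mm across, 24 mm high, lying on the far part of the stack. Leave it alone. Origin: centre of its underside.
- marker: A black marker pen, 130 mm long and 14 mm thick, on the bench. Leave it alone. Origin: under its middle.
- product: A black and yellow product box, 140 x 100 x 36 mm, on the bench. Leave it alone. Origin: centre of its underside.
- dispenser: A desk tape dispenser, 150 x 60 x 100 mm high, on the left of the bench. Leave it alone. Origin: centre of its underside.
- clip_jar: A closed jar, 70 mm across and 100 mm high, on the right of the bench. Leave it alone. Origin: centre of its underside.
- stack: The fixed stack of flattened brown cartons: 200 mm along its x, 160 mm along its y, 45 mm high; origin at the centre of its underside. The wrench's sleeve and socket rest on it; the bar overhangs its front (-x) edge.
There are look-alikes about, which are no part of the job. What is meant by the part that bears bar is not green or turquoise, and is the smaller of those in its own colour.

How it is judged:
By the outcome, as a careful person would: the job done as asked, in the order asked, and still so for the second after the job is handed in, with the robot touching nothing.
It also fails if it takes over 58 s, if anything falls off the work surface, if the arm or the gripper's body presses on something with over 40 N, if the wrist force passes 120 N, or if a joint passes its speed limit or range.

ROBOT

A 6-joint arm with a two-finger parallel gripper is mounted at the origin on the work surface. World frame = base frame: x ahead of the robot, y to its left, z up, the work surface at z = 0. Lengths are in m, angles in rad, forces in N, time in s.
With the tool pointing down it reaches from about 0.35 to 1 m from the base axis. Payload 7.1 kg.
Tool frame: the origin (TCP) lies at the very end of the fingers, on their centre line; the grasp point (between the pads) lies 19 mm behind it (grip_depth is the distance from the TCP to the grasp point, in m); z points along the fingers, y is the line along which they close (so a half turn about z gives the same grasp; the last joint's range is limited). The gripper opens to 85 mm and grips with 20 to 120 N. Pads are 22 mm wide; open, the fingers measure 114 mm over their backs; the gripper's body (76 mm by 85 mm) begins 54 mm behind the grasp point. The pads swing forward as they close: fully open they stand 13 mm farther back than shut.
Start: joints at [1.302, 0.423, 1.63, -0, 1.089, -0.019], TCP at [0.154, 0.606, 0.231] pointing down, gripper open.
Joint ranges: [-3, 3], [-0.9, 2.11], [0.09, 2.58], [-1.31, 4.45], [0.11, 2.69], [-2.54, 2.54]. Speed limits (rad/s): [2.39, 2.39, 3.01, 3.14, 3.14, 3.14].

INTERFACE

Orientations are given as a rotation vector (axis times angle).
In Python, from bench import observe, read_camera, hand_in, grip_depth gives the robot as it stands. The module is installed in compiled form; this text tells all that it offers.
- The arm moves only by the shell command python3 -m crank 'ROWS' [OPENING] [FORCE]. ROWS is JSON, a list of rows, each a list of 4 numbers: the shift along the tool's x, y, z in cm, then the turn about the tool's z in rad. In form: [[tx, ty, tz, twist], ...]. A call has 1 to 5 rows; each row shifts and turns the commanded pose from where the row before left it, along the tool's axes as they then stand; what a row does not reach is not made up. A row lasts 1/12 s, in which the tool goes at most 41.7 mm and 7.16 degrees, less where a joint would pass 70% of its speed; a pose out of reach is approached as far as the arm can. A call is refused whole if a number of a shift passes 4.17 or a number of a turn 0.125, either way. A call with a gripper value outside its range is refused whole. OPENING is the finger opening in cm, from 0 to 8.54, set as the call begins (- or left out, the last holds). The fingers move at their own pace and stop on an object; FORCE is the grip in N (left out, the last holds). Time passes only in rows, so rows that do not move let the fingers close. It gives the time, the measured TCP pose, the force, the opening and the grip force at its end, in the units of the state.
- observe(): the state, without advancing time (a new reading comes with each control period).
- read_camera(name): name is "side" or "top"; returns a dict with "frame" (420x560x3 uint8, blue, green, red), "vertical_fov" (degrees; the focal length in pixels is half the picture's height over the tangent of half this angle, whatever the lens; pixels are square), "cx", "cy" (the principal point, pixels), "rvec" (rotation vector, rad) and "tvec" (3), from world to camera coordinates, as OpenCV has them. Camera axes: x right, y down, z forward; pixel columns grow to the right and rows downward; lengths in m; the calibration is good to about 2 mm. A picture is of the moment at which its call begins. There is no depth.
- hand_in(): hands the job in; it is judged then, once.
The state is a dict: "t": time; "joint_positions": joint angles; "dq": joint speeds; "effort": joint torques, N m; "tool_pos": TCP position; "ee_rot": TCP orientation; "ft_force": force on the tool from outside, world axes, zero at the start; "ft_torque": the same for the moment, N m; "opening": opening from 0.0 (shut) to 1.0 (fully open); "finger_force": force on a finger pad.
Only numpy, scipy, OpenCV 4.12 (cv2) and the standard library are available. Lean on these libraries where they do the work, as an engineer would, in place of code of your own. Each camera call takes 0.05 s, during which the arm holds its last target. There are 200 camera calls.

## Working session

There is one attempt and no reset: what is moved stays moved. The work goes in short steps, Python scripts to look and compute and a shell command to move; the robot and the scene stay as the last step left them, time stands still between calls to the robot, and variables do not carry over. Pictures are saved under pics/ and viewed, at most 10 in all, crops included, and the job is handed in when it is done.

```bash
mkdir -p pics
cat > h.py <<'E'
import numpy as np, cv2
from bench import observe, read_camera
from scipy.spatial.transform import Rotation as R
def cam(n):
    c=read_camera(n); f=210/np.tan(np.radians(c['vertical_fov']/2))
    K=np.array([[f,0,c['cx']],[0,f,c['cy']],[0,0,1]])
    return c,K,R.from_rotvec(np.ravel(c['rvec'])).as_matrix(),np.ravel(c['tvec'])
def onz(K,Rm,t,uv,z):
    d=Rm.T@np.linalg.solve(K,[uv[0],uv[1],1.]); o=-Rm.T@t
    return o+d*(z-o[2])/d[2]
def proj(K,Rm,t,p):
    q=K@(Rm@np.asarray(p)+t); return q[:2]/q[2]
def tri(obs): # list of (K,R,t,uv)
    A=[];b=[]
    for K,Rm,t,uv in obs:
        d=Rm.T@np.linalg.solve(K,[uv[0],uv[1],1.]); d/=np.linalg.norm(d); P=np.eye(3)-np.outer(d,d)
        A.append(P); b.append(P@(-Rm.T@t))
    return np.linalg.lstsq(np.vstack(A),np.hstack(b),rcond=None)[0]
E
python3 - <<'E'
from h import *
for n in('side','top'):
    c,K,Rm,t=cam(n); cv2.imwrite(f'pics/{n}0.png',c['frame']); print(n,K[0,0],K[:2,2],(-Rm.T@t).round(3),Rm.round(2).tolist())
s=observe(); print({k:np.round(v,3).tolist() for k,v in s.items()}); print(R.from_rotvec(s['ee_rot']).as_matrix().round(3))
from bench import grip_depth; print(grip_depth)
E
```

```text
side 421.95129499183923 [282.61674251 205.54900434] [-0.134 -0.867  1.259] [[0.86, -0.51, -0.02], [-0.37, -0.6, -0.71], [0.35, 0.62, -0.7]]
top 403.69934954129246 [282.59756018 211.0335491 ] [0.282 0.109 1.325] [[0.0, -1.0, -0.02], [-0.99, 0.0, -0.13], [0.13, 0.02, -0.99]]
{'t': 0.1, 'joint_positions': [1.302, 0.424, 1.631, 0.0, 1.089, -0.019], 'dq': [-0.0, -0.005, -0.001, 0.001, 0.001, 0.0], 'effort': [0.0, -55.842, -28.245, 0.0, 0.003, 0.0], 'tool_pos': [0.154, 0.605, 0.231], 'ee_rot': [-0.391, -3.117, 0.002], 'ft_force': [0.655, -0.178, -0.062], 'ft_torque': [0.01, -0.063, -0.078], 'finger_force': 0.0, 'opening': 0.998}
[[-0.969  0.247 -0.   ]
 [ 0.247  0.969 -0.001]
 [ 0.    -0.001 -1.   ]]
0.0187
```

View pics/side0.png

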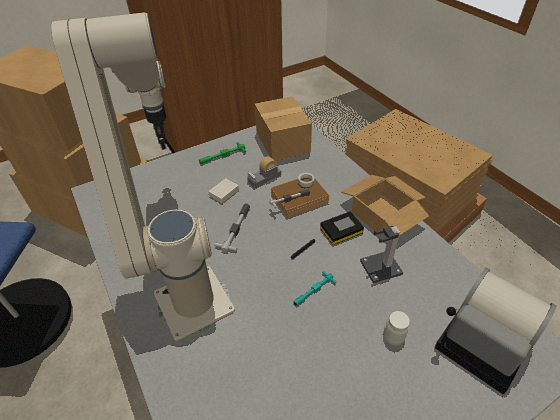

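View pics/top0.png

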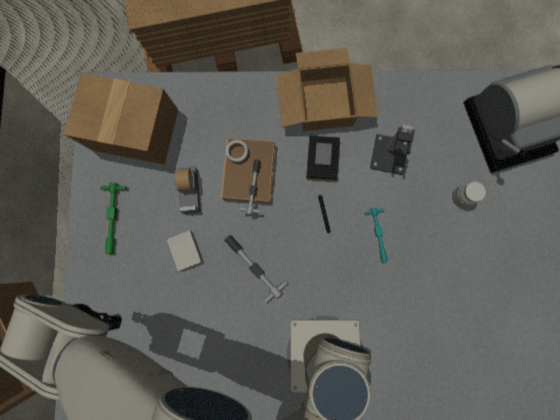

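Candidates, as top-view pixels: green (112,215), turquoise (377,235), large grey on the bench (255,268), and small grey on the carton stack (253,188). I choose the one on the stack: it is grey, the smaller of the two greys, and its bar overhangs the stack front. I'll check it in a close crop.

Run:
```python
from h import *
s=cv2.imread('pics/side0.png');t=cv2.imread('pics/top0.png')
def cr(im,x,y,w=80,h=60): return cv2.resize(im[y:y+h,x:x+w],(400,300),interpolation=cv2.INTER_CUBIC)
cv2.imwrite('pics/crop0.png',np.vstack([np.hstack([cr(s,255,165),cr(s,350,222)]),np.hstack([cr(t,215,160),cr(t,360,120)])]))
```

```text
(no output)
```

View pics/crop0.png

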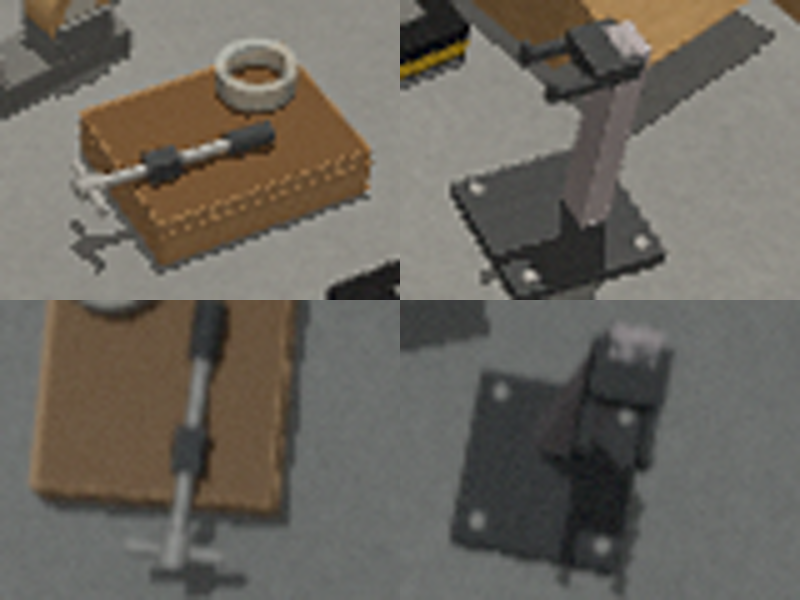

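The crop confirms the choice. The small grey wrench lies on the stack with its bar past the front edge. Its bar ends are at about (240,209) and (259,211) in top and (270,202) and (276,207) in side, with the socket at (256,160) in top. The stand's post top is at (407.6,128) in top and (396,230) in side. Its prong tips are at about (396.5,151) and (408,153) in top, and (375,233) and (380,241) in side.

Run:
```python
from h import *
_,*T=cam('top');_,*S=cam('side')
for n,uv,uvs,z in [('barL',(240.4,209),(270,202),.055),('barR',(259.4,211),(276,206.6),.055),('barC',(250,210.2),(273,204.3),.055),('sock',(256,160),(309,191.4),.055),('post',(407.6,128),(396,230),.198),('tipL',(396.4,151),(375,233),.198),('tipR',(408,153),(380,241),.198)]:
    print(n,'top',onz(*T,uv,z).round(4),'side',onz(*S,uvs,z).round(4),'tri',tri([(*T,uv),(*S,uvs)]).round(4))
for yaw in(-.4,-.3,-.2,-.1,0): # overlay guess helper skipped
    pass
```

```text
barL top [0.4554 0.2655 0.055 ] side [0.4426 0.2438 0.055 ] tri [0.4578 0.2696 0.0264]
barR top [0.4488 0.2049 0.055 ] side [0.4502 0.2075 0.055 ] tri [0.4485 0.2047 0.0582]
barC top [0.4515 0.2349 0.055 ] side [0.4464 0.2256 0.055 ] tri [0.4526 0.2363 0.043 ]
sock top [0.6151 0.2173 0.055 ] side [0.6143 0.2134 0.055 ] tri [0.6166 0.2175 0.0506]
post top [ 0.6701 -0.231   0.198 ] side [ 0.6691 -0.23    0.198 ] tri [ 0.6693 -0.2305  0.1987]
tipL top [ 0.6022 -0.1965  0.198 ] side [ 0.6003 -0.2036  0.198 ] tri [ 0.6049 -0.1988  0.1905]
tipR top [ 0.5962 -0.2292  0.198 ] side [ 0.5916 -0.2397  0.198 ] tri [ 0.5995 -0.2328  0.1864]
```

```bash
python3 -m crank '[[0,0,0,-0.075],[0,0,0,-0.075],[-2.4,-2.4,0,0],[-2.4,-2.4,0,0],[-2.4,-2.4,0,0]]' 8.54 100; python3 -m crank '[[-2.4,-2.4,0,0],[-2.4,-2.4,0,0],[-2.4,-2.4,0,0],[-2.4,-2.4,0,0],[-2.4,-2.4,0,0]]' >/dev/null; python3 -m crank '[[-2.4,-2.4,0,0],[-2.4,-2.4,0,0],[-2.4,-2.4,0,0],[-2.4,-2.4,0,0],[0,0,2,0]]'; python3 -m crank '[[0,0,0,0],[0,0,0,0]]'
cat >> h.py <<'E'
def st(target=None,ydir=None):
    s=observe(); M=R.from_rotvec(s['ee_rot']).as_matrix(); print('t',s['t'],'tcp',np.round(s['tool_pos'],4),'y',M[:,1].round(3),'z',M[:,2].round(3),'F',np.round(s['ft_force'],1),'op',round(s['opening']*8.54,2),'ff',round(s['finger_force'],1))
    if target is not None: print('tool delta cm',(M.T@(np.array(target)-s['tool_pos'])*100).round(2))
    if ydir is not None:
        y=M[:,1]; print('twist',-(np.arctan2(ydir[1],ydir[0])-np.arctan2(y[1],y[0])))
    return s,M
E
python3 -c "
from h import *
st([.451,.234,.03],[.1,.995])"
```

```text
t: 0.62
tool_pos: [0.2191, 0.5258, 0.2309]
ee_rot: [-0.154, -3.138, 0.001]
ft_force: [0.5, 0.2, 0.2]
opening: 0.999
finger_force: 0.0
t: 1.45
tool_pos: [0.4173, 0.2881, 0.2142]
ee_rot: [0.162, 3.131, 0.005]
ft_force: [0.7, -0.0, -1.4]
opening: 1.005
finger_force: 0.0
t: 1.62
tool_pos: [0.4117, 0.2897, 0.2106]
ee_rot: [-0.158, -3.135, 0.002]
ft_force: [-0.4, 0.5, 0.5]
opening: 1.003
finger_force: 0.0
t 1.6167 tcp [0.4117 0.2897 0.2106] y [ 0.101  0.995 -0.002] z [-0.002 -0.001 -1.   ] F [-0.4  0.5  0.5] op 8.57 ff 0.0
tool delta cm [-4.51 -5.12 18.06]
twist -0.0006315410314512437
```

```bash
python3 -m crank '[[-1.5,-1.7,0,0],[-1.5,-1.7,0,0],[-1.5,-1.7,2,0],[0,0,3,0],[0,0,2.5,0]]' >/dev/null; python3 -m crank '[[0,0,0,0],[0,0,0,0]]' >/dev/null
python3 - <<'E'
from h import *
s,M=st([.451,.234,.03],[.1,.995])
c,*T=cam('top'); d,*S=cam('side')
print(proj(*T,s['tool_pos']),proj(*S,s['tool_pos']))
def cr(im,x,y,w=80,h=100): return cv2.resize(im[y:y+h,x:x+w],(400,500),interpolation=cv2.INTER_CUBIC)
cv2.imwrite('pics/c1.png',np.hstack([cr(d['frame'],240,140),cr(c['frame'],210,150)]))
E
```

```text
t 2.2 tcp [0.4511 0.2357 0.1361] y [ 0.098  0.995 -0.001] z [-0.002 -0.001 -1.   ] F [-0.  -0.8 -0.6] op 8.56 ff 0.0
tool delta cm [-0.03 -0.15 10.61]
twist 0.0018622529658109954
[247.0755669  206.73101811] [272.08267485 187.74485219]
```

View pics/c1.png

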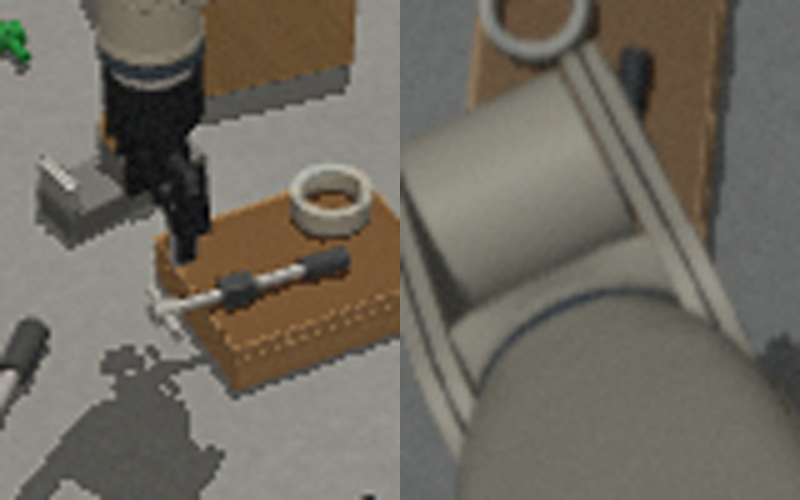

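The side crop shows the open fingertips above the stack front at about (277,190). Below them the bar ends are at (270,200) and (275.6,207.5). The arm hides the bar in the top view. I'm using a bar centre of about (0.450,0.232), and next I descend.

```bash
python3 -m crank '[[0,-0.3,2.5,0],[0,-0.1,2.5,0],[0,0,2.5,0],[0,0,1.5,0],[0,0,1.2,0]]' ; python3 -m crank '[[0,0,0.3,0],[0,0,0,0]]' >/dev/null
python3 - <<'E'
from h import *
s,M=st([.450,.232,.03],[.1,.995])
d,*S=cam('side')
b=np.array([.45,.232,.055]);y=np.array([.1,.995,0])
for k in(-.032,0,.032): print((proj(*S,b+k*y)-[240,160])*8)
print((proj(*S,[.615,.2165,.055])-[240,160])*8)
cv2.imwrite('pics/c2.png',cv2.resize(d['frame'][160:235,240:340],(800,600),interpolation=cv2.INTER_CUBIC))
E
```

```text
t: 2.72
tool_pos: [0.4523, 0.232, 0.0347]
ee_rot: [0.155, 3.136, 0.001]
ft_force: [0.5, -0.3, 0.3]
opening: 1.002
finger_force: 0.0
t 2.8833 tcp [0.452  0.2316 0.0317] y [0.099 0.995 0.   ] z [ 0.  0. -1.] F [-0.4  0.3  0.2] op 8.57 ff 0.0
tool delta cm [0.2  0.02 0.17]
twist 0.000910071556614156
[289.52047916 383.90259875]
[263.80761018 344.37166592]
[238.70714863 305.78224752]
[549.89427007 247.35612855]
```

View pics/c2.png

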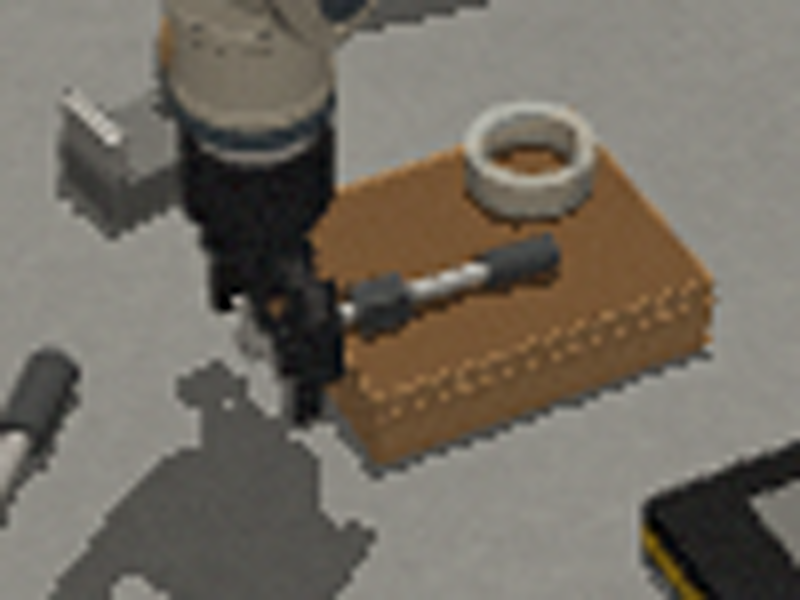

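The fingers straddle the bar. The visible bar, from (238,300) to (265,360), matches the prediction for x = 0.45. I shift 3 mm back and close.

```bash
python3 -m crank '[[0.3,0,0,0],[0,0,0,0]]' >/dev/null; python3 -m crank '[[0,0,0,0],[0,0,0,0],[0,0,0,0],[0,0,0,0],[0,0,0,0]]' 5.5 100; python3 -m crank '[[0,0,0,0],[0,0,0,0],[0,0,0,0],[0,0,0,0],[0,0,0,0]]'
```

```text
t: 3.52
tool_pos: [0.4488, 0.2315, 0.0315]
ee_rot: [0.157, 3.137, 0.0]
ft_force: [-0.6, 0.9, 2.0]
opening: 0.701
finger_force: 106.9
t: 3.93
tool_pos: [0.4488, 0.2315, 0.0313]
ee_rot: [0.157, 3.137, 0.0]
ft_force: [-0.1, 1.0, 2.9]
opening: 0.706
finger_force: 106.9
```

```bash
python3 -m crank '[[0,0,-0.5,0],[0,0,-1,0],[0,0,-1.5,0],[0,0,-1.5,0],[0,0,-2,0]]'; python3 -m crank '[[0,0,-2.5,0],[0,0,-2.5,0],[0,0,-2.5,0],[0,0,-2.5,0],[0,0,-2.5,0]]'>/dev/null;  python3 -m crank '[[0,0,-2.5,0],[0,0,-2.5,0],[0,0,-2.5,0],[0,0,-1.5,0],[0,0,-1,0]]'; python3 -m crank '[[0,0,0,0],[0,0,0,0],[0,0,0,0]]'
python3 - <<'E'
from h import *
s,M=st()
d,*S=cam('side'); c,*T=cam('top')
print(proj(*S,s['tool_pos']),proj(*T,s['tool_pos']))
cv2.imwrite('pics/c3.png',np.hstack([cv2.resize(d['frame'][100:250,230:330],(400,600),interpolation=cv2.INTER_CUBIC),cv2.resize(c['frame'][100:250,200:300],(400,600),interpolation=cv2.INTER_CUBIC)]))
E
```

```text
t: 4.35
tool_pos: [0.4474, 0.2307, 0.0965]
ee_rot: [-0.157, -3.135, 0.002]
ft_force: [-0.1, 0.5, -2.6]
opening: 0.699
finger_force: 108.1
t: 5.18
tool_pos: [0.4484, 0.2313, 0.3237]
ee_rot: [0.157, 3.136, 0.001]
ft_force: [-1.0, 0.1, -2.9]
opening: 0.702
finger_force: 108.1
t: 5.43
tool_pos: [0.4477, 0.2309, 0.32]
ee_rot: [-0.157, -3.135, 0.002]
ft_force: [-0.1, 0.3, -3.4]
opening: 0.704
finger_force: 108.1
t 5.4333 tcp [0.4477 0.2309 0.32  ] y [ 0.1    0.995 -0.001] z [-0.002 -0.001 -1.   ] F [-0.1  0.3 -3.4] op 6.01 ff 108.1
[270.20932277 151.47831715] [241.31535401 197.8113479 ]
```

View pics/c3.png

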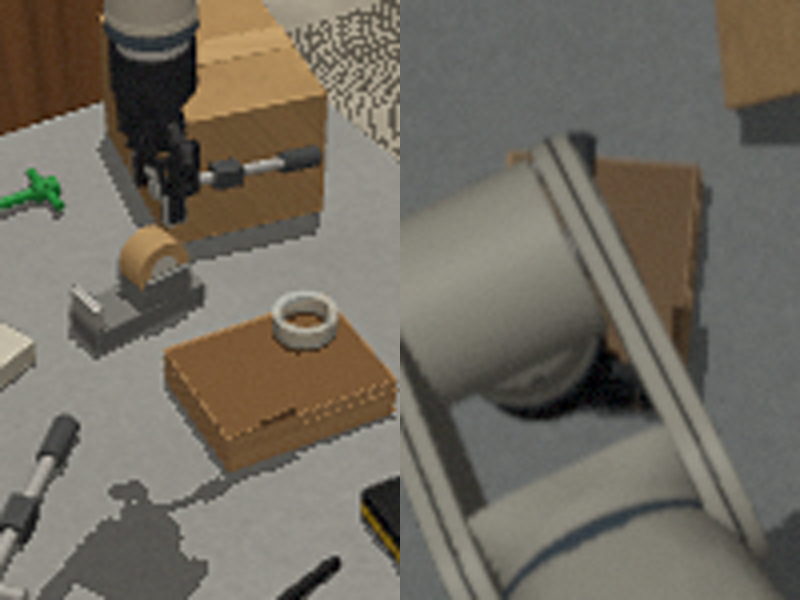

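It is held level, with the socket at side (309,139) and about 0.35 kg of load. I ease to 20 N.

```bash
python3 -c "
from bench import observe; print(observe()['ft_torque'])"; for i in 1; do python3 -m crank '[[0,0,0,0],[0,0,0,0],[0,0,0,0],[0,0,0,0],[0,0,0,0]]' - 20; done
python3 - <<'E'
from h import *
s,M=st(); print(s['ft_torque'])
E
python3 -m crank '[[0,0,0,0],[0,0,0,0],[0,0,0,0],[0,0,0,0],[0,0,0,0]]' - 20
python3 - <<'E'
from h import *
s,M=st(); print(s['ft_torque'])
d,*S=cam('side')
cv2.imwrite('pics/c4.png',cv2.resize(d['frame'][100:250,230:330],(400,600),interpolation=cv2.INTER_CUBIC))
E
```

```text
[-0.0457823   0.18682558 -0.04474414]
t: 5.95
tool_pos: [0.4487, 0.2314, 0.3212]
ee_rot: [-0.157, -3.137, 0.0]
ft_force: [0.3, -0.2, -3.0]
opening: 0.704
finger_force: 108.1
t 5.95 tcp [0.4487 0.2314 0.3212] y [ 0.1    0.995 -0.   ] z [-0. -0. -1.] F [ 0.3 -0.2 -3. ] op 6.01 ff 108.1
[-0.02775568  0.23261332 -0.02510979]
t: 6.37
tool_pos: [0.4487, 0.2314, 0.3214]
ee_rot: [0.157, 3.138, 0.0]
ft_force: [-1.1, 0.3, -2.6]
opening: 0.705
finger_force: 108.1
t 6.3667 tcp [0.4487 0.2314 0.3214] y [0.1   0.995 0.   ] z [ 0.  0. -1.] F [-1.1  0.3 -2.6] op 6.02 ff 108.1
[-0.01150387  0.26183461  0.02755291]
```

View pics/c4.png

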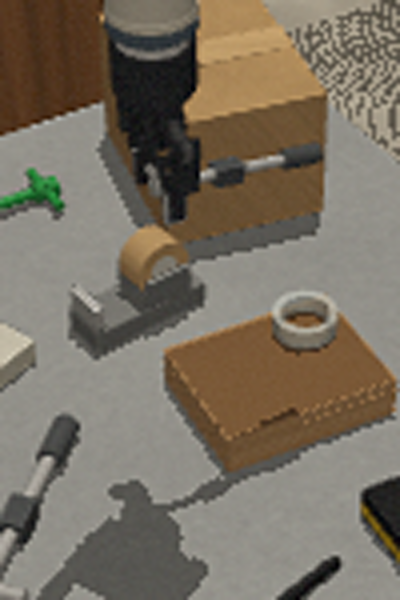

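The wrench still lies level, socket at (309,139), and the pad force is unchanged at 108 N. I'll resend with an explicit opening.

```bash
python3 -m crank '[[0,0,0,0],[0,0,0,0],[0,0,0,0]]' 5.5 20;python3 -m crank '[[0,0,0,0],[0,0,0,0]]' 5.7 20; python3 -m crank '[[0,0,0,0],[0,0,0,0]]' 5.9 20 | tail -2
```

```text
t: 6.67
tool_pos: [0.4487, 0.2314, 0.3213]
ee_rot: [0.157, 3.138, -0.0]
ft_force: [-0.6, -0.4, -2.1]
opening: 0.706
finger_force: 108.1
t: 6.83
tool_pos: [0.4487, 0.2314, 0.3213]
ee_rot: [-0.157, -3.138, -0.0]
ft_force: [-0.3, -0.4, -2.5]
opening: 0.707
finger_force: 108.1
opening: 0.705
finger_force: 108.1
```

```bash
python3 -m crank '[[0,0,0,0],[0,0,0,0]]' 5.98 20|tail -2;  python3 -m crank '[[0,0,0,0],[0,0,0,0]]' 6.03 20|tail -2
```

```text
opening: 0.705
finger_force: 106.1
opening: 0.712
finger_force: 93.3
```

```bash
python3 -m crank '[[0,0,0,0],[0,0,0,0]]' 6.13 20|tail -2;  python3 -m crank '[[0,0,0,0],[0,0,0,0]]' 6.23 20|tail -2
```

```text
opening: 0.721
finger_force: 67.5
opening: 0.73
finger_force: 41.5
```

```bash
python3 -m crank '[[0,0,0,0],[0,0,0,0]]' 6.29 20|tail -2;  python3 -m crank '[[0,0,0,0],[0,0,0,0],[0,0,0,0],[0,0,0,0],[0,0,0,0]]' 6.34 20|tail -2; python3 -m crank '[[0,0,0,0],[0,0,0,0],[0,0,0,0],[0,0,0,0],[0,0,0,0]]' |tail -2; python3 -m crank '[[0,0,0,0],[0,0,0,0],[0,0,0,0],[0,0,0,0],[0,0,0,0]]' |tail -2
python3 - <<'E'
from h import *
s,M=st(); print(s['ft_torque'])
d,*S=cam('side')
b=s['tool_pos']+np.array([0,0,.0237])
for q in ([0,0,0],[0,0,-.165]): print((proj(*S,b+q)-[230,100])*4)
cv2.imwrite('pics/c5.png',cv2.resize(d['frame'][100:250,230:330],(400,600),interpolation=cv2.INTER_CUBIC))
E
```

```text
opening: 0.738
finger_force: 24.0
opening: 0.742
finger_force: 12.1
opening: 0.743
finger_force: 12.0
opening: 0.742
finger_force: 12.0
t 9.0833 tcp [0.4487 0.2314 0.3213] y [0.1   0.995 0.   ] z [ 0.  0. -1.] F [ 0.1 -0.3 -3.2] op 6.33 ff 12.0
[-0.05142383 -0.02011796  0.00993037]
[160.46415603 183.02462026]
[166.80484217 320.82614245]
```

View pics/c5.png

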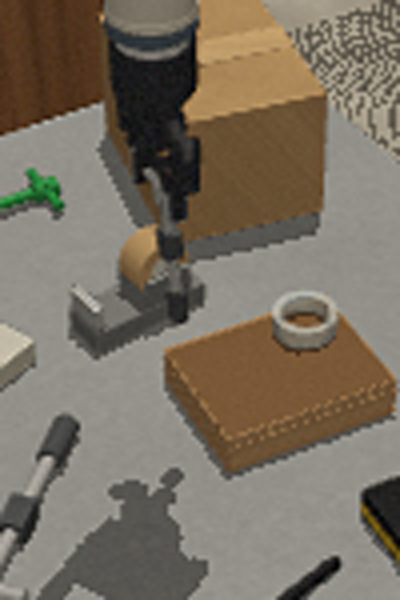

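It has swung down: socket bottom at (179,318) in the crop against a plumb prediction of about (167,321), so it still leans a few degrees. I ease slightly more so it settles.

```bash
python3 -m crank '[[0,0,0,0],[0,0,0,0],[0,0,0,0],[0,0,0,0],[0,0,0,0]]' 6.36 20|tail -2; python3 -m crank '[[0,0,0,0],[0,0,0,0],[0,0,0,0],[0,0,0,0],[0,0,0,0]]' |tail -2; python3 -m crank '[[0,0,0,0],[0,0,0,0],[0,0,0,0],[0,0,0,0],[0,0,0,0]]' |tail -2
python3 - <<'E'
from h import *
s,M=st(); print(s['ft_torque'])
d,*S=cam('side'); c,*T=cam('top')
b=s['tool_pos']+np.array([0,0,.0237])
for q in ([0,0,0],[0,0,-.05],[0,0,-.165]): print((proj(*S,b+q)-[250,135])*10)
cv2.imwrite('pics/c6.png',cv2.resize(d['frame'][135:190,250:300],(500,550),interpolation=cv2.INTER_CUBIC))
E
```

```text
opening: 0.744
finger_force: 8.6
opening: 0.742
finger_force: 8.6
opening: 0.744
finger_force: 8.6
t 10.3833 tcp [0.4486 0.2314 0.3213] y [ 0.1    0.995 -0.   ] z [-0. -0. -1.] F [ 0.  -0.1 -2.6] op 6.35 ff 8.6
[-0.01283017  0.03713765  0.03364066]
[201.1380639  107.67223926]
[206.1897041  217.44569737]
[216.99144635 452.17037175]
```

View pics/c6.png

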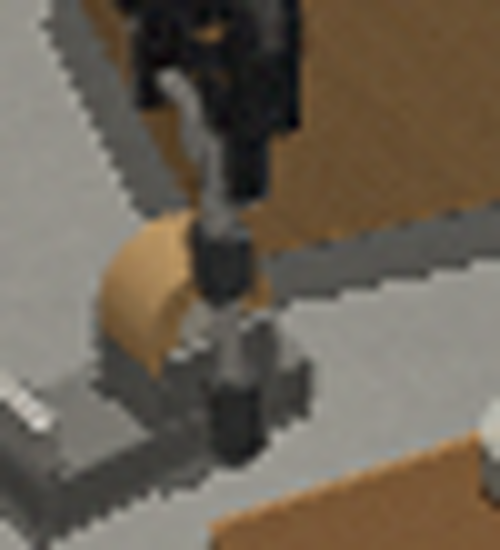

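Now it hangs plumb: sleeve at (222,265) and socket end at (235,455), a slope within about 1° of the projected vertical. It sits about 5 mm ahead of the TCP axis. I grip firmly and hold still.

```bash
python3 -m crank '[[0,0,0,0],[0,0,0,0],[0,0,0,0],[0,0,0,0],[0,0,0,0]]' 5.5 100|tail -2; python3 -m crank '[[0,0,0,0],[0,0,0,0],[0,0,0,0],[0,0,0,0],[0,0,0,0]]' |tail -2; python3 -m crank '[[0,0,0,0],[0,0,0,0],[0,0,0,0],[0,0,0,0],[0,0,0,0]]' |tail -2
python3 - <<'E'
from h import *
seat=np.array([.6224,-.2213,0]);xs=np.array([.982,-.189,0])
st(list(seat-.12*xs+[0,0,.32]),[.189,.982])
E
```

```text
opening: 0.698
finger_force: 107.7
opening: 0.699
finger_force: 107.7
opening: 0.7
finger_force: 107.7
t 11.7333 tcp [0.4487 0.2314 0.3213] y [0.1   0.995 0.   ] z [ 0.  0. -1.] F [-0.1  0.  -2.4] op 5.98 ff 107.7
tool delta cm [ -9.85 -42.23   0.13]
twist 0.09031637839854767
```

```bash
python3 -m crank '[[-0.2,-0.8,0,0],[-0.4,-1.4,0,0],[-0.5,-2,0,0],[-0.5,-2,0,0],[-0.5,-2,0,0]]'|tail -2; for i in 1 2; do python3 -m crank '[[-0.5,-2,0,0],[-0.5,-2,0,0],[-0.5,-2,0,0],[-0.5,-2,0,0],[-0.5,-2,0,0]]' >/dev/null; done; python3 -m crank '[[-0.4,-2,0,0],[-0.4,-2,0,0],[-0.4,-2,0,0],[-0.3,-1.5,0,0],[-0.2,-1,0,0]]' >/dev/null;python3 -m crank '[[0,0,0,0.045],[0,0,0,0.045],[0,0,0,0]]'
python3 - <<'E'
from h import *
seat=np.array([.6224,-.2213,0]);xs=np.array([.982,-.189,0])
st(list(seat-.10*xs+[0,0,.22-.0237]),[.189,.982])
E
```

```text
opening: 0.7
finger_force: 107.9
t: 13.65
tool_pos: [0.4994, -0.1429, 0.3212]
ee_rot: [-0.301, -3.127, -0.0]
ft_force: [0.7, 0.8, -3.1]
opening: 0.7
finger_force: 108.1
t 13.65 tcp [ 0.4994 -0.1429  0.3212] y [0.191 0.982 0.   ] z [-0.  0. -1.] F [ 0.7  0.8 -3.1] op 5.97 ff 108.1
tool delta cm [-3.58 -5.37 12.49]
twist -0.0017484441026793807
```

```bash
python3 -m crank '[[-0.4,-0.8,1,0],[-0.6,-1.2,2,0],[-0.8,-1.2,2,0],[-0.8,-1.2,2,0],[-0.6,-0.8,2,0]]'|tail -2; python3 -m crank '[[-0.3,-0.2,1.8,0],[0,0,1.5,0],[0,0,0.2,0],[0,0,0,0]]' >/dev/null
python3 - <<'E'
from h import *
seat=np.array([.6224,-.2213,0]);xs=np.array([.982,-.189,0]);ys=np.array([.189,.982,0])
s,M=st(list(seat-.10*xs+[0,0,.22-.0237]),[.189,.982])
d,*S=cam('side'); c,*T=cam('top')
b=s['tool_pos']+np.array([0,0,.0237])
L=lambda p:(np.round((proj(*S,p)-[345,215])*8),np.round((proj(*T,p)-[370,110])*8))
for n,p in dict(bar=b,sock=b-[0,0,.165],tipL=seat-.017*xs+.0185*ys+[0,0,.198],tipR=seat-.017*xs-.0185*ys+[0,0,.198],post=seat+.0485*xs+[0,0,.198]).items(): print(n,*L(p))
f=lambda im,x,y:cv2.resize(im[y:y+75,x:x+50],(400,600),interpolation=cv2.INTER_CUBIC)
cv2.imwrite('pics/c7.png',np.hstack([f(d['frame'],345,215),f(c['frame'],370,110)]))
E
```

```text
opening: 0.699
finger_force: 108.1
t 14.4 tcp [ 0.5229 -0.2021  0.1948] y [0.188 0.982 0.001] z [-0.003  0.001 -1.   ] F [-1.1  0.  -2.5] op 5.92 ff 108.4
tool delta cm [-0.13 -0.01 -0.15]
twist 0.0013746655549495834
bar [ 96. 182.] [251. 533.]
sock [ 56. 429.] [137. 622.]
tipL [251. 130.] [220. 309.]
tipR [295. 192.] [323. 327.]
post [411. 120.] [299. 144.]
```

View pics/c7.png

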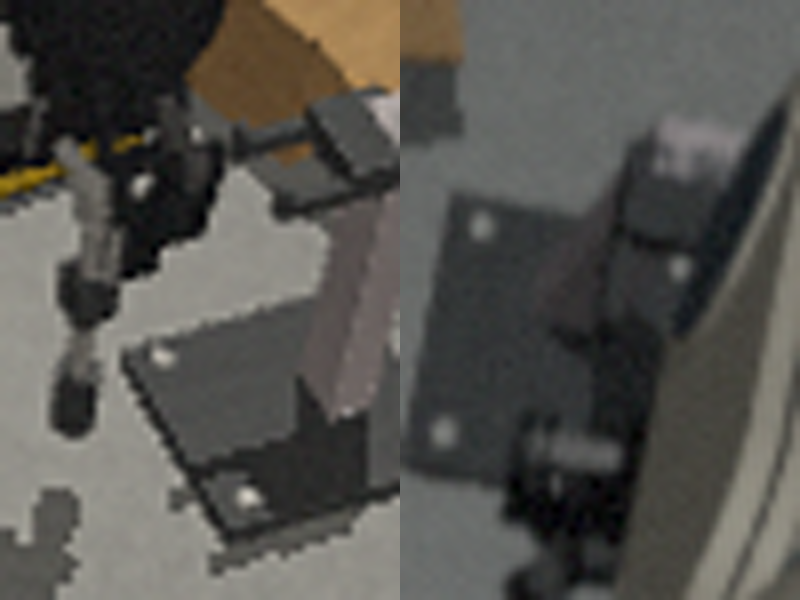

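The side view shows the wrench plumb-ish in front of the stand, with the shank from (95,190) to (73,435) and prong tips near (237,140) and (280,200). My picture budget is now used up, so the remaining checks are numeric.

Run:
```python
from h import *
d,*S=cam('side')
g=cv2.cvtColor(d['frame'],cv2.COLOR_BGR2GRAY)
print('cols 350..364')
for r in range(236,272): print(r,*(f'{v//10:2d}' for v in g[r,349:366]))
print('stand cols 370..394')
for r in range(224,246): print(r,*(f'{v//10:2d}' for v in g[r,370:396]))
s=observe();b=s['tool_pos']+np.array([0,0,.0237])
for dz in(0,.05,.08,.125,.165): print(dz,proj(*S,b-[0,0,dz]).round(1))
xs=np.array([.982,-.189,0]);ys=np.array([.189,.982,0]); 
for n,v in(('x',xs),('y',ys),('z',np.array([0,0,1]))): print(n,'px/mm',(proj(*S,b+.001*v)-proj(*S,b)).round(3))
seat=np.array([.6224,-.2213,0])
for yy in(.022,.015,-.015,-.022):
  for xx,z in((-.0195,.198),(-.0195,.182),(.0145,.198)): print(yy,xx,z,proj(*S,seat+xx*xs+yy*ys+[0,0,z]).round(1))
```

```text
cols 350..364
236 10 10 10  6  6  8 10  9 10  6  3  2  2  8 12  6  2
237 10  6  5  4  8  6  9  9 10  8  2  2  5 14 13  4  1
238  4  7  8  8  8 12  9 10 10 10  3  1  2 15  8  2  2
239  8  8  7 14 14 13  8  8  9 10  3  1  2  4  2  1  2
240 14 15 14 14 14 11  8  8  9 10  3  1  2  1  2  1  1
241 14 14 14 14 14 11  8  8  8  8  3  2  2  1  1  2  1
242 14 14 14 14 14 14 10  9  9  7  4  2  2  1  2  2  2
243 14 14 14 14 14 14 13  9  9  7  8  6  3  2  2  2  2
244 14 14 14 14 14 15 11  9  9  5  8  8  3  2  2  2  2
245 14 14 14 14 14 15 11  9  9  6  9  6  2  2  1  2  5
246 14 14 14 14 15 11  7  8  9  6  9  5  2  2  2  1 11
247 14 14 14 15  7  8  8  9  7  6  9  4  2  2  2  1 11
248 14 14 14 12  5  4  6  9 10  8  9  3  1  1  1  7 14
249 14 14 14 13  5  3  3  5  7  8 10  4  8  8 14 14 14
250 14 14 15 13  5  2  4  4  5  4  4  5 14 14 14 14 14
251 14 14 14 10  4  3  3  4  4  4  3  8 14 14 14 14 14
252 14 14 14  9  3  2  3  4  3  3  3 12 14 14 14 14 14
253 15 14 14 15 10  4  3  4  3  3  2 12 14 14 14 14 14
254 14 14 14 14 15  7  3  3  3  5  8 14 14 14 14 14 14
255 14 14 14 14 15 11  4  6  6 14 15 14 1
[... 2593 characters left out ...]
 14 14 14 14  8  7  8  8  7  7 10 10 10 10
245 14 14 14 14 14 14 13 13 14 14 14 14 13 13 14 14 10  8  7  8  8  8  9 10  9 10
0 [357.5 237.1]
0.05 [355.9 247.1]
0.08 [355.  252.8]
0.125 [353.6 261. ]
0.165 [352.5 268.1]
x px/mm [ 0.277 -0.082]
y px/mm [-0.141 -0.217]
z px/mm [ 0.033 -0.203]
0.022 -0.0195 0.198 [375.2 230.7]
0.022 -0.0195 0.182 [374.5 233.9]
0.022 0.0145 0.198 [384.1 228.1]
0.015 -0.0195 0.198 [376.2 232.2]
0.015 -0.0195 0.182 [375.5 235.4]
0.015 0.0145 0.198 [385.2 229.5]
-0.015 -0.0195 0.198 [380.6 238.5]
-0.015 -0.0195 0.182 [379.9 241.7]
-0.015 0.0145 0.198 [389.7 235.8]
-0.022 -0.0195 0.198 [381.7 240. ]
-0.022 -0.0195 0.182 [381.  243.2]
-0.022 0.0145 0.198 [390.8 237.3]
```

```bash
python3 -m crank '[[-1,0.1,-0.2,0],[-1.5,0,0,0],[-1.5,0,0,0],[-1.5,0,0,0],[-1.2,0,0,0]]'; python3 -m crank '[[-1,0,0,0],[-0.8,0,0,0],[-0.7,0,0,0],[-0.3,0,0,0],[0,0,0,0]]'; python3 -m crank '[[0,0,0,0],[0,0,0,0]]' >/dev/null
python3 - <<'E'
from h import *
seat=np.array([.6224,-.2213,0]);xs=np.array([.982,-.189,0]);ys=np.array([.189,.982,0])
s,M=st(list(seat-.006*xs+.001*ys+[0,0,.196]),[.189,.982]); print(s['ft_torque'])
d,*S=cam('side'); b=s['tool_pos']+[0,0,.018]
g=cv2.cvtColor(d['frame'],cv2.COLOR_BGR2GRAY)
cv2.imwrite('pics/n8.png',d['frame'])
for r in range(226,264): print(r,*(f'{v//10:2d}' for v in g[r,370:396]))
for dz in(0,.05,.08,.125,.165): print(dz,proj(*S,b-[0,0,dz]).round(1))
E
```

```text
t: 14.97
tool_pos: [0.5923, -0.2142, 0.1998]
ee_rot: [0.296, 3.124, -0.001]
ft_force: [0.6, 0.4, -2.9]
opening: 0.699
finger_force: 108.4
t: 15.38
tool_pos: [0.6179, -0.2192, 0.1984]
ee_rot: [0.297, 3.127, -0.0]
ft_force: [-1.8, -0.4, -2.7]
opening: 0.7
finger_force: 108.4
t 15.55 tcp [ 0.6167 -0.219   0.1982] y [0.189 0.982 0.   ] z [-0.001  0.    -1.   ] F [-0.3  0.2 -2.7] op 5.95 ff 108.4
tool delta cm [ 0.   -0.02  0.22]
twist 0.00028308390482179036
[-0.0237773  -0.00890816  0.00480865]
226  7  7  7  7  6  2  1  4  9 10 10  8  7  5  2  2  2  2  2  2  2  5  2  1  3  2
227  7  7  7  7  5  3  4  7  7  9 10 10 10 10  5  2  2  2  1  2  4  2  2  1  2  2
228  8  7  7  7  7  7  7  7  7  7  9 10 10 10 10  4  3  2  5  8  5  2  1  1  2  2
229  8  8  8  7  8  6  7  7  7  7  7  9 10 10 11  3  1  2  6  8  5  1  2  2  2  3
230  7  8  8  8  4  4  8  7  6  4  7  8 10 10 10  5  2  2  4  5  2  1  2  2  2  3
231  8  8  8  8  4  4  4  4  4  7  7  8  9 10  9  5  2  2  3  2  1  2  1  3  2  2
232 14  8  8  7  4  4  3  3  3  4  7  8  9  9 10  5  2  2  2  2  2  1  2  2  2  2
233 14 14  9  6  3  3  4  3  4
[... 1905 characters left out ...]
 8  8  8  7 10 10 10 10 11 14 14
257  7  7  7  7  8  4  3  4  4  4  3  5  7  8  8  8  8  8  8 10 10 10 10 11 14 14
258  7  7  7  8  7  4  4  4  3  4  4  7  8  8  8  8  8  8 10 10 10 10 10  8 14 14
259  7  8  7  7  8  6  3  3  4  3  4  7  8  8  8  8  8  8 10 10 10 10 10  7 11 14
260  7  7  7  7  7  6  4  4  4  3  6  8  8  8  8  8  8  8 10 10 10 10 10  7  7  9
261  7  7  7  7  8  7  8  7  5  7  7  8  8  8  8  8  8  9 10 10 10 10  9  8  7  7
262  7  7  8  7  7  8  8  8  8  8  7  8  4  8  8  8  8  9 10 10 10 10  8  8  7  7
263  8  7  7  8  8  7  8  7  7  7  8  7  4  6  8  8  8 11 10 10 10 12  8  7  7  7
0 [382.6 230.3]
0.05 [380.4 240.2]
0.08 [379.2 246. ]
0.125 [377.3 254.2]
0.165 [375.8 261.3]
```

```bash
python3 -m crank '[[0,0.1,0.4,0],[0,0,0.4,0],[0,0,0.4,0],[0,0,0.2,0],[0,0,0,0]]'|grep -v ee; python3 -m crank '[[0,0,0.2,0],[0,0,0.1,0],[0,0,0,0]]'|grep -v ee
```

```text
t: 16.02
tool_pos: [0.617, -0.2179, 0.1834]
ft_force: [-1.0, -0.1, -2.9]
opening: 0.695
finger_force: 108.4
t: 16.27
tool_pos: [0.6174, -0.2181, 0.1811]
ft_force: [-0.1, -0.3, -2.6]
opening: 0.697
finger_force: 108.4
```

```bash
for i in 1 2; do python3 -m crank '[[0,0,0.1,0],[0,0,0.1,0],[0,0,0,0],[0,0,0,0]]'|grep -E 'pos|force'; done
```

```text
tool_pos: [0.6178, -0.2182, 0.1804]
ft_force: [-3.1, 1.3, 4.8]
finger_force: 109.1
tool_pos: [0.6179, -0.2183, 0.1799]
ft_force: [-6.6, 2.8, 16.1]
finger_force: 110.3
```

Run:
```python
from h import *
s,M=st()
d,*S=cam('side'); cv2.imwrite('pics/n9.png',d['frame'])
ys=np.array([.189,.982,0]);xs=np.array([.982,-.189,0])
for n,tcp in(('pics/n8.png',np.array([.6167,-.219,.1982])),('pics/n9.png',s['tool_pos'])):
    g=cv2.cvtColor(cv2.imread(n),cv2.COLOR_BGR2GRAY)
    print(n)
    for r in range(217,264): print(r,*(f'{v//10:2d}' for v in g[r,370:392]))
    for o in(.0145,.018,.0237):
        for dx in (0,.002): print(o,dx,[proj(*S,tcp+[0,0,o-dz]+yy*ys+dx*xs).round(1).tolist() for yy,dz in((.032,0),(0,.065),(0,.145),(0,.165))])
```

```text
t 16.9333 tcp [ 0.6179 -0.2183  0.1799] y [ 0.189  0.982 -0.   ] z [ 0.002 -0.001 -1.   ] F [-6.6  2.8 16.1] op 5.96 ff 110.3
pics/n8.png
217  7  7  7  8  3  2  1  2  2  2  2  2  2  2  2  3  2  1  2  2  3  2
218  7  7  7  7  5  2  2  2  1  2  2  1  1  2  3  2  2  2  2  1  2  2
219  7  7  7  7  6  9  6  3  2  2  2  3  1  2  2  3  2  1  2  2  2  2
220  7  7  7  7  5  6  3  1  2  1  2  5  5  2  2  2  2  1  2  1  2  1
221  7  7  7  7  6  5  2  2  2  1  1  6  8  2  1  2  1  2  2  2  1  2
222  7  7  7  7  7  3  1  1  1  2  1  7  8  2  2  2  2  1  1  1  8  3
223  7  7  7  7  6  2  2  1  4  2  3  7  8  4  2  1  2  7  8 15 10  3
224  7  7  7  7  6  2  1  5 10  8  4  7  8  4  2  2  5  5  5  4  2  1
225  7  7  7  7  6  2  1  9 10 10  8  7  7  5  2  2  2  2  2  2  2  2
226  7  7  7  7  6  2  1  4  9 10 10  8  7  5  2  2  2  2  2  2  2  5
227  7  7  7  7  5  3  4  7  7  9 10 10 10 10  5  2  2  2  1  2  4  2
228  8  7  7  7  7  7  7  7  7  7  9 10 10 10 10  4  3  2  5  8  5  2
229  8  8  8  7  8  6  7  7  7  7  7  9 10 10 11  3  1  2  6  8  5  1
230  7  8  8  8  4  4  8  7  6  4  7  8 10 10 10  5 
[... 5837 characters left out ...]
  7  7  8  8  8  8  8  8 10 10 10 10
261  7  7  7  7  4  3  3  4  4  5  7  8  8  8  8  8  8  8 10 10 10 10
262  7  7  8  7  4  3  4  4  4  4  7  8  4  8  8  8  8  9 10 10 10 10
263  7  8  8  8  5  4  3  4  3  6  8  8  4  6  8  8  8 11 10 10 10 12
0.0145 0 [[377.1, 227.8], [379.0, 246.9], [375.8, 261.3], [375.1, 264.7]]
0.0145 0.002 [[377.6, 227.7], [379.5, 246.8], [376.3, 261.2], [375.5, 264.6]]
0.018 0 [[377.3, 227.1], [379.2, 246.3], [376.0, 260.7], [375.2, 264.1]]
0.018 0.002 [[377.8, 227.0], [379.7, 246.1], [376.5, 260.5], [375.7, 264.0]]
0.0237 0 [[377.5, 226.0], [379.4, 245.2], [376.2, 259.7], [375.4, 263.2]]
0.0237 0.002 [[378.0, 225.9], [379.9, 245.1], [376.7, 259.6], [375.9, 263.0]]
```

The bar end at (377.2,228.4) fits the seated prediction (378,227.4), not the on-tips one (373.7,227.1), so the wrench is on the prongs. I release gently.

```bash
python3 -m crank '[[0,0,-0.1,0],[0,0,0,0]]' 6.2 20|grep -E 'force'; python3 -m crank '[[0,0,0,0],[0,0,0,0]]' 6.34|grep -E 'force';python3 -m crank '[[0,0,0,0],[0,0,0,0],[0,0,0,0]]' 6.6|grep -E 'force';python3 -m crank '[[0,0,0,0],[0,0,0,0],[0,0,0,0],[0,0,0,0],[0,0,0,0]]' 8.2
python3 - <<'E'
from h import *
d,*S=cam('side');  cv2.imwrite('pics/n10.png',d['frame'])
g=cv2.cvtColor(d['frame'],cv2.COLOR_BGR2GRAY)
for r in range(222,268): print(r,*(f'{v//10:2d}' for v in g[r,370:392]))
E
```

```text
ft_force: [-2.2, 1.5, 6.4]
finger_force: 43.7
ft_force: [-0.1, 0.3, 6.5]
finger_force: 12.4
ft_force: [-0.5, -0.1, 0.6]
finger_force: 0.0
t: 17.98
tool_pos: [0.6175, -0.2181, 0.1782]
ee_rot: [-0.298, -3.127, -0.0]
ft_force: [-0.8, -0.1, 0.2]
opening: 0.958
finger_force: 0.0
222  7  7  6  4  2  1  1  1  2  7  4  2  1  2  2  2  2  2  2  2  3  5
223  7  8  8  3  2  2  2  1  3  7  7  4  1  2  2  3  2  2  2  2  2  4
224  7  7  6  2  2  2  2  2  5  7  7  5  1  2  2  2  2  2  2  1  2  4
225  7  7  6  2  1  1  1  2  6  7  7  7  5  2  2  2  2  2  1  2  2  3
226  7  7  4  1  2  2  1  3  7  7  7  7  6  2  2  2  2  1  1  4  4  4
227  8  7  4  3  4  5  9 11  9  7  7  7  8  3  2  2  5  5  7  8 11  5
228  8  7  7  7  7  7 10 10 10  8  7  7  8  4  2  2  5  8  8  8  6  2
229  8  8  8  7  8  7  7  9 10 10  7  7  7  3  1  2  5  5  3  2  2  1
230  8  8  8  8  5  4  7  6  9 16 10  9 10  7  2  2  2  2  2  2  2  1
231  8  8  8  8  4  3  4  4  7 10 10 10 10  8  3  2  2  3  2  2  2  2
232 14  8  8  7  3  4  4  4  4  7  9  9 10 10  8  4  2  2  2  5  6  2
233 14 14  9  6  3  3  4  3  3  6  8 10 10 10 10  6  2 
[... 1694 characters left out ...]

258  7  7  7  8  7  6  4  4  5  7  4  5  7  8  8  8  8  8 10 10 10 10
259  7  7  7  7  7  5  3  3  3  4  3  6  7  9  8  8  8  8 10 10  9 10
260  7  7  7  7  8  4  3  4  4  4  3  6  8  8  8  8  8  8 10 10 10 10
261  7  7  7  7  8  4  3  4  4  4  3  8  8  9  8  8  8  9 10 10 10 10
262  7  7  8  7  8  3  3  4  3  4  4  8  4  8  8  8  8  9 10 10 10 10
263  7  8  8  8  8  3  4  4  4  4  4  8  4  6  8  8  8 11 10 10 10 12
264  8  8  7  8  8  5  4  3  4  3  6  8  4  3  7  8  9 10 10 10 10 10
265  7  7  7  7  8  8  5  4  4  5  7  8  4  4  4  8  9 10 10 10 10  8
266  7  7  7  8  8  5  4  4  4  7  8  8  4  4  4  6 10 10 14  9  6  7
267  7  8  7  8  4  4  4  4  3  4  7  8  4  4  4  3  8  5  4  4  3  8
```

```bash
python3 -m crank '[[0,0,0,0],[0,0,0,0],[0,0,-0.5,0],[0,0,-0.8,0],[0,0,-1,0]]' 8.54|grep -E 'pos|ft_force'; python3 -m crank '[[0,0,-1,0],[0,0,-1.5,0],[0,0,-2,0],[0,0,-2.5,0],[0,0,-2.5,0]]'|grep -E 'pos|ft_force'; python3 -m crank '[[0,0,-2,0],[0,0,-1,0],[0,0,0,0],[0,0,0,0],[0,0,0,0]]'|grep -E 'pos|ft_force'
python3 - <<'E'
from h import *
d,*S=cam('side'); a=cv2.imread('pics/side0.png'); b=d['frame']; cv2.imwrite('pics/n11.png',b)
g=cv2.cvtColor(b,cv2.COLOR_BGR2GRAY)
for r in range(222,266): print(r,*(f'{v//10:2d}' for v in g[r,370:394]))
D=(np.abs(a.astype(int)-b).max(2)>40).astype(np.uint8)
n,_,st_,_=cv2.connectedComponentsWithStats(cv2.dilate(D,np.ones((3,3))))
print([x.tolist() for x in st_[1:] if x[4]>40])
E
```

```text
tool_pos: [0.6173, -0.218, 0.2017]
ft_force: [0.6, 0.1, 0.5]
tool_pos: [0.6174, -0.2181, 0.2984]
ft_force: [-0.6, -0.3, -0.4]
tool_pos: [0.6168, -0.2178, 0.325]
ft_force: [0.7, -0.4, 0.7]
222  7  7  7  7  7  7  7  7  7  7  7  7  7  7  8  7 10 14 13 13 14 14 14 13
223  7  7  7  7  7  7  7  7  7  7  7  7  7  7  7  8  7 10 13 14 13 13 13 13
224  7  7  7  7  7  7  7  7  7  7  7  7  7  8  8  8  7  7 14 14 13 13 13 13
225  7  7  7  7  7  7  7  7  7  7  7  7  7  8  7  7  8  7  9 14 14 11 12 14
226  7  7  7  7  7  7  7  7  7  7  7  7  7  7  8  8  8  6  7  8  8  7  6 10
227  7  7  7  7  7  6  8 18 13  7  7  7  7  7  7  8  7  7  7  7 10 13 16 16
228  8  7  7  7  7  7  9 14 17 12  7  7  7  5  7  8  7  7  7  7  7 13 16 16
229  8  8  8  7  7  7  6 11 15 17 11  7  7  3  4  7  7  7  7  7  7  7 16 16
230  8  8  8  8  5  7  7  6 12 15 16 14 17 14 10  8  7  7  7  7  7  7 12 16
231  8  8  8  8  3  4  7  4  6 13 16 17 17 17 17 11  8  7  7  7  7  7  7 12
232 14  8  8  7  3  4  6  6  3  7 14 17 17 17 17 18  7  7  7  8  7  7  7  7
233 14 14  9  6  3  3  4  3  3  5  7 15 17 17 18 13  4  8  8  7  7  7  7  7

[... 1925 characters left out ...]
 4  4  4  7  7  7  8  8  8  8  8 10 10 10 10 10  7
260  8  7  7  6  3  3  4  3  4  4  8  7  8  8  8  8  8  8 10 10 10 10 10  7
261  7  7  7  6  3  4  4  4  3  6  8  7  8  8  8  8  8  8 10 10 10 10  9  8
262  7  7  8  5  3  4  4  3  3  6  7  8  4  8  8  8  8  9 10 10 10 10  8  7
263  7  8  8  5  3  4  4  4  3  7  7  8  4  6  8  8  8 11 10 10 10 12  8  7
264  8  7  8  3  3  4  3  4  4  8  8  8  4  3  7  8  8 10 10 10 10 10  7  7
265  7  7  8  5  3  3  4  3  6  7  7  7  4  4  4  8  9 10 10 10 10  8  7  7
[[51, 11, 382, 364, 43735], [218, 73, 6, 18, 66], [229, 86, 9, 12, 57], [269, 188, 42, 21, 319], [268, 208, 14, 13, 108], [376, 226, 14, 16, 114], [374, 241, 11, 13, 111], [373, 258, 7, 9, 42]]
```

The bar runs from (377,227) to (387,240) across both prongs, behind the tips. The shank hangs between the prongs and the hand is clear. I let it settle and hand in.

```bash
for i in 1 2 3 4 5 6 7 8 9 10; do python3 -m crank '[[0,0,0,0],[0,0,0,0],[0,0,0,0],[0,0,0,0],[0,0,0,0]]' >/dev/null; done
python3 - <<'E'
from h import *
d,*S=cam('side'); g=cv2.cvtColor(d['frame'],cv2.COLOR_BGR2GRAY)
for r in (227,230,237,239,247,255,262,264,267): print(r,*(f'{v//10:2d}' for v in g[r,370:394]))
from bench import hand_in
print(hand_in())
E
```

```text
227  7  7  7  7  7  7  8 18 13  7  7  7  7  7  8  8  8  7  7  7 10 13 16 16
230  8  8  8  8  5  7  7  6 11 15 16 14 17 14 10  8  7  7  7  7  7  7 12 16
237 14 14 14 14 14 14 14  9  8  8  8  9  9  9 14 17 18  8  3  4  4  4  3  4
239 14 14 14 14 14 14 14 14 15  6  3  5  8  7  5 11 15 17 11  4  4  5  4 10
247 14 14 14 14 14 12  5  3  3  4  4  4  3  6 14 13  8  7  8  8  8 10 10 10
255 10 11  8  7  7  7  7  9  9  8  7  7  7  8  8  8  8  8  8 10 10 10 10 10
262  7  7  8  5  3  4  4  4  3  6  7  8  4  8  8  8  8  9 10 10 10 10  8  7
264  7  7  8  3  3  4  4  3  4  8  8  8  4  4  7  8  9 10 10 10 10 10  7  7
267  8  8  8  4  4  4  4  8  8  8  8  8  4  4  4  3  8  4  5  4  3  7  8  7
the job is handed in; nothing more can be done
None
```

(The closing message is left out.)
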